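Pack up the soldering kit case: bit flap down, then cover shut

TASK

Pack up the soldering kit case on the bench: first push the upright orange flap with the spare bits down flat into the case, and only then push the blue cover over until it is fully shut. Work with the fingertips or the outside of the fingers only: pinch and lift nothing, push gently and do not slam the cover. Leave the solder spool, the flux jar and the bit cleaner standing where they are.

Things in the scene. Friction and masses are not known exactly. Their poses are not given: they have to be found in the camera images.
- case: Open grey plastic case, bolted to the bench, 260 (its x) x 200 (its y) x 60 mm high, walls 6 mm. Origin: centre of its underside. The cover hinges along its +y (left) long rim, the flap just inside its -y (right) wall. Liner and kit inside are fixed and reach 30 mm above the bench.
- flap (a joint): Hinge of the orange flap, rad: 0 = flat down in the case, about 1.57 = upright. It folds towards case +y, over the middle of the case. Stiff hinge (0.1 N m): it stays where it is left and does not fall; about 2 N at its free edge moves it. Flat down, its upper (outer) face is 49 mm above the bench, 11 mm below the rim.
- flap_hinge (a point): Middle of the flap's hinge line: case x 0, y -88 mm, 45 mm above the bench. Fixed to the case.
- flap_edge (a point): Middle of the flap's free edge, on its outer face; moves with the flap. The flap is a plate 200 mm wide (along case x), 90 mm long from hinge to free edge, 4 mm thick. Its outer face looks to case -y when upright and up when down; spare bits are clipped to the inner face.
- cover (a joint): Hinge of the blue cover, rad: 0 = fully shut on the rim, about 1.57 = upright, more = leaning outwards (stop at 1.9). It swings towards case -y. Stiff hinge (0.45 N m): it stays where it is left and does not fall shut, so it must be pushed all the way down; 1 to 6 N at 150 mm from the hinge moves it. Shut, its upper (outer) face is 68 mm above the bench.
- cover_hinge (a point): Middle of the cover's hinge line: case x 0, y +100 mm, 60 mm above the bench, on the cover's inner face. Fixed to the case.
- cover_edge (a point): Middle of the cover's free edge, on its outer face; moves with the cover. The cover is a flat plate 260 mm wide (along case x), 205 mm long from hinge to free edge, 8 mm thick. Its outer face looks to case +y when upright and up when shut.
- spool_mid (a point): Centre of a loose solder spool standing on end, black flanges and silvery winding, 60 mm diameter, 46 mm high, 23 mm above the bench. Leave alone.
- flux_mid (a point): Centre of a loose amber flux jar with a white cap, 52 mm diameter, 50 mm high, 25 mm above the bench. Leave alone.
- cleaner_mid (a point): Point half-way up a loose bit cleaner, a dark round tin with a brass dome, 60 mm diameter, 45 mm high, 22 mm above the bench. Leave alone.
Not all that is in view belongs to the job. What is shaped like the part that bears spool_mid but turquoise is not meant.

How it is judged:
On the way, in this order (a step that is already met when the one before it is completed fails the run):
1. the flap is folded down flat (under 0.1 rad) while the cover still stands open (value of joint flap below 0.1 rad and value of joint cover above 0.9 rad), for 0.2 s.
2. the cover is swung fully shut (under 0.05 rad) over the flat flap (value of joint cover below 0.05 rad and value of joint flap below 0.1 rad), for 0.2 s.
At the end, for the whole second after the job is handed in: Flap within 0.1 rad of flat, cover within 0.05 rad (10 mm at its edge) of fully shut and at rest; spool, jar and cleaner upright and within 20 mm of where they stood (all of step 2 and velocity of joint cover between -0.05 and 0.05 rad/s and distance of each of spool_mid, flux_mid, cleaner_mid from where it was at the start of the episode below 0.02 m and angle between each of spool_mid, flux_mid, cleaner_mid's own z axis and vertical below 0.3 rad); the robot touches nothing.
It fails at once if the cover is brought down (below 0.9 rad) before the flap is flat (value of joint cover below 0.9 rad and value of joint flap above 0.15 rad).
It fails at once if the cover is slammed (faster than 3 rad/s) (velocity of joint cover below -3 rad/s).
It fails at once if the cover or the flap is pinched between the fingers ((contact force between the fingers and case above 1 N and z of the grasp point in the frame of cover_edge between -0.012 and 0.004 m and x of the grasp point in the frame of cover_edge between -0.148 and 0.148 m and y of the grasp point in the frame of cover_edge between -0.018 and 0.205 m) or (contact force between the fingers and case above 1 N and z of the grasp point in the frame of flap_edge between -0.008 and 0.004 m and x of the grasp point in the frame of flap_edge between -0.118 and 0.118 m and y of the grasp point in the frame of flap_edge between -0.09 and 0.018 m)).
It fails at once if the cover or the flap is pushed roughly (over 90 N from the fingers) (contact force between the fingers and case above 90 N).
It fails at once if the solder spool, flux jar or bit cleaner is lifted, pushed away (over 20 mm) or knocked over (distance of any of spool_mid, flux_mid, cleaner_mid from where it was at the start of the episode above 0.02 m or angle between any of spool_mid, flux_mid, cleaner_mid's own z axis and vertical above 0.3 rad).
It also fails if it takes over 54 s, if anything falls off the work surface, if the arm or the gripper's body presses on something with over 40 N, if the wrist force passes 120 N, or if a joint passes its speed limit or range.

ROBOT

A 7-joint arm with a two-finger parallel gripper is mounted at the origin on the work surface. World frame = base frame: x ahead of the robot, y to its left, z up, the work surface at z = 0. Lengths are in m, angles in rad, forces in N, time in s.
With the tool pointing down it reaches from about 0.425 to 0.925 m from the base axis. Payload 6.8 kg.
Tool frame: the origin (TCP) lies on the centre line of the jaws, within the pads' length; the fingertips stand 19 mm ahead of it and the grasp point (between the pads) is the TCP (r.tip_extent is the y of the fingertips in the tool frame, in m); y points along the fingers, z is the direction in which the jaws open and shut, and the axes are right-handed (so a half turn about y gives the same grasp; the last joint's range is limited). The gripper opens to 85 mm and grips with 20 to 120 N. Pads are 22 mm wide; open, the fingers measure 114 mm over their backs; the gripper's body (76 mm by 85 mm) begins 54 mm behind the grasp point. The pads swing forward as they close: fully open they stand 13 mm farther back than shut.
Start: joints at [1.174, 0.477, 0.022, 1.555, -0.011, 1.109, -0.083], TCP at [0.192, -0.647, 0.25] pointing down, gripper open.
Joint ranges: [-2.96, 2.96], [-0.34, 2.1], [-1.41, 1.46], [0.24, 2.44], [-1.37, 4.51], [0.17, 1.92], [-2.96, 2.96]. Speed limits (rad/s): [2.39, 2.39, 3.14, 3.14, 3.14, 3.14, 3.14].

INTERFACE

Orientations are given as a rotation vector (axis times angle).
In Python, from bench import r gives the robot as it stands. The module is installed in compiled form; this text tells all that it offers.
- The arm moves only by the tool jog_arm, never from a script. Its argument "motion" is a list of rows, each a list of 3 entries, a list of its own where there are three numbers: the opening, from 0 (shut) to 1 (fully open), then the shift along the tool's x, y, z in m, then the turn, a rotation vector about the tool's x, y, z in degrees. A call has 1 to 10 rows; each row shifts and turns the commanded pose from where the row before left it, along the tool's axes as they then stand; what a row does not reach is not made up. A row lasts 1/12 s, in which the tool goes at most 41.7 mm and 7.16 degrees, less where a joint would pass 70% of its speed; a pose out of reach is approached as far as the arm can. A call with a gripper value outside its range is refused whole. The fingers move at their own pace and stop on an object; "force" is the grip in N (left out, the last holds). Time passes only in rows, so rows that do not move let the fingers close. It gives the time, the measured TCP pose, the force and the opening at its end, in the units of the state.
- r.get_obs(): the state, without advancing time (a new reading comes with each control period).
- r.grab_frame(name): name is "scene" or "top"; returns a dict with "image" (420x560x3 uint8, red, green, blue), "range_z" (420x560 float32, m along the optical axis (not along the pixel's ray), 0 where there is no reading), "fx", "fy", "cx", "cy" (pixels), "xyz" and "orientation" of the camera in the world. Camera axes: x right, y down, z forward; pixel columns grow to the right and rows downward; lengths in m; the calibration is good to about 2 mm. A picture is of the moment at which its call begins.
- r.hand_in(): hands the job in, once; it reports no verdict.
The state is a dict: "clock": time; "joints": joint angles; "qvel": joint speeds; "tau": joint torques, N m; "tcp_pos": TCP position; "orientation": TCP orientation; "contact_force": force on the tool from outside, world axes, zero at the start; "moment": the same for the moment, N m; "grip_width": finger opening in m.
Only numpy, scipy, OpenCV 4.12 (cv2) and the standard library are available. Lean on these libraries where they do the work, as an engineer would, in place of code of your own. Each camera call takes 0.05 s, during which the arm holds its last target.

## Working session

There is one attempt and no reset: what is moved stays moved. The work goes in short steps, Python scripts to look and compute and a tool call to move; the robot and the scene stay as the last step left them, time stands still between calls to the robot, and variables do not carry over. Pictures are saved under pics/ and viewed, and the job is handed in when it is done.

Besides the shell and the picture viewer there is one more tool, called in YAML: its name, and indented under it one key for each argument. jog_arm: Moves the arm, as the interface text tells. Its arguments: {"type":"object","properties":{"motion":{"type":"array","items":{"type":"array"}},"force":{"type":"number"}},"required":["motion"]}

```bash
mkdir -p pics; python3 - <<'E'
from bench import r
import cv2,numpy as np
for n in("scene","top"):
    f=r.grab_frame(n); cv2.imwrite(f"pics/{n}0.png",f["image"][:,:,::-1]); np.savez(f"{n}0.npz",**f)
    print(n,f["fx"],f["fy"],f["cx"],f["cy"],f["xyz"],f["orientation"])
print(r.get_obs(), r.tip_extent)
E
```

```text
scene 397.12805342400736 397.12805342400736 281.25784524304646 208.32160892607425 [ 1.2916958  -0.03712661  0.55284759] [-1.71377291 -1.57673377  0.7719451 ]
top 422.44841387320196 422.44841387320196 277.1945705767184 208.87112467631084 [0.54582839 0.00559067 0.94903164] [-2.14543878  2.16977021 -0.07880218]
{'clock': 0.1, 'joints': array([ 1.17391481,  0.47772589,  0.0223519 ,  1.55636849, -0.0115161 ,
        1.10929156, -0.08307531]), 'qvel': array([-9.59299614e-05, -1.70391476e-03,  4.00023836e-04, -1.91961021e-03,
       -3.22884736e-04, -1.72398945e-03, -1.08648400e-03]), 'tau': array([ 4.52233493e-03, -5.97757065e+01,  1.61377430e+00, -2.81951952e+01,
        1.28706009e-02,  5.10199461e-03,  3.31428487e-05]), 'tcp_pos': array([ 0.19207388, -0.64656348,  0.2494107 ]), 'orientation': array([-0.30087591,  2.06824029, -2.06484038]), 'contact_force': array([-0.05521176, -0.41128975,  0.44424658]), 'moment': array([-0.01572724, -0.02261423,  0.09272728]), 'grip_width': 0.08539236041792314} 0.019
```

View pics/scene0.png

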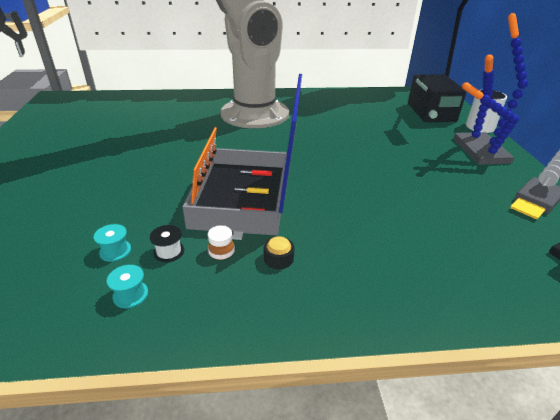

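View pics/top0.png

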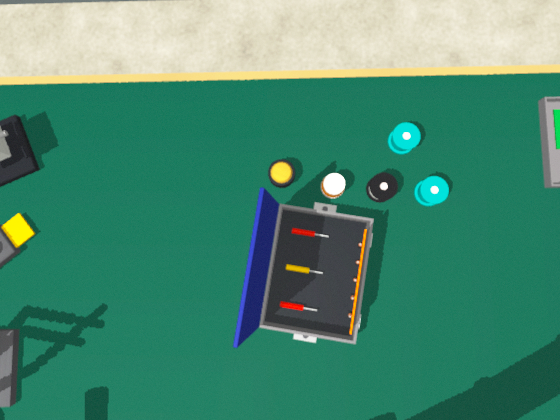

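The scene view shows the case at about (240,190), with the orange flap upright at (205,165) and the blue cover at (292,140). The top view shows the case between (278,205) and (356,343), cover on the left (y+). The spool is at (382,187), jar at (333,185) and cleaner at (281,173).

```bash
cat > h.py <<'E'
import numpy as np,cv2
from scipy.spatial.transform import Rotation as R
def cloud(f):
    z=f["range_z"];v,u=np.mgrid[:z.shape[0],:z.shape[1]]
    P=np.stack([(u-f["cx"])/f["fx"]*z,(v-f["cy"])/f["fy"]*z,z],-1)
    W=P@R.from_rotvec(f["orientation"]).as_matrix().T+f["xyz"]; W[z==0]=np.nan
    return W
E
python3 - <<'E'
from h import *
f=dict(np.load("top0.npz"));W=cloud(f);im=f["image"];hsv=cv2.cvtColor(im,cv2.COLOR_RGB2HSV)
print("bench z",np.nanmedian(W[240:300,100:200,2]))
box=np.zeros(im.shape[:2],bool);box[195:355,230:385]=1
grey=(hsv[...,1]<60)
m=box&grey&(W[...,2]>.052)&(W[...,2]<.068)
n,l,s,c=cv2.connectedComponentsWithStats(m.astype(np.uint8));
P=W[m][:,:2]; print(m.sum(),np.median(W[m][:,2]))
rect=cv2.minAreaRect(P.astype(np.float32)*1000);print(rect,cv2.boxPoints(rect))
# blue, orange
for nm,f2 in(("top",f),("scene",dict(np.load("scene0.npz")))):
    W2=cloud(f2);h=cv2.cvtColor(f2["image"],cv2.COLOR_RGB2HSV)
    reg=(W2[...,0]>.3)&(W2[...,0]<.8)&(abs(W2[...,1])<.3)&(W2[...,2]>.045)
    for k,mm in(("blue",(h[...,0]>110)&(h[...,0]<130)&(h[...,1]>150)),("orange",(h[...,0]>5)&(h[...,0]<20)&(h[...,1]>150))):
        q=W2[reg&mm]; print(nm,k,len(q),q.min(0).round(3),q.max(0).round(3))
        c0=q.mean(0);u,s_,vt=np.linalg.svd(q-c0,full_matrices=False);print(" centre",c0.round(3),"normal",vt[2].round(3),"rms",(s_[2]/len(q)**.5).round(4))
for nm,(u,v),zt in(("cleaner",(281,173),.05),("flux",(334,184),.05),("spool",(383,186),.046)):
    w=W[v-20:v+21,u-20:u+21].reshape(-1,3);w=w[w[:,2]>.035];print(nm,np.median(w,0).round(3),w.min(0).round(3),w.max(0).round(3))
E
```

```text
bench z 0.000871394089612787
1501 0.06066015532345459
((502.01800537109375, -54.06169891357422), (204.47142028808594, 260.2848815917969), 80.03633117675781) [[ 356.14923  -132.23773 ]
 [ 612.50836  -177.27318 ]
 [ 647.8868     24.114334]
 [ 391.52765    69.14978 ]]
top blue 3088 [0.395 0.027 0.073] [0.649 0.096 0.268]
 centre [0.52  0.062 0.202] normal [-0.171 -0.978  0.116] rms 0.0017
top orange 178 [ 0.397 -0.153  0.067] [ 0.586 -0.107  0.138]
 centre [ 0.495 -0.128  0.122] normal [-0.174 -0.974  0.147] rms 0.0021
scene blue 497 [0.4   0.027 0.062] [0.652 0.094 0.264]
 centre [0.618 0.049 0.201] normal [ 0.173  0.98  -0.101] rms 0.002
scene orange 386 [ 0.391 -0.157  0.048] [ 0.588 -0.104  0.135]
 centre [ 0.526 -0.133  0.108] normal [-0.176 -0.969  0.172] rms 0.0013
cleaner [0.717 0.022 0.043] [ 0.641 -0.008  0.035] [0.747 0.05  0.266]
flux [ 0.69  -0.094  0.051] [ 0.668 -0.117  0.035] [ 0.712 -0.072  0.056]
spool [ 0.684 -0.2    0.047] [ 0.654 -0.229  0.041] [ 0.714 -0.17   0.052]
```

```bash
cat >> h.py <<'E'
yaw=np.arctan2(-.1731,.985); Rc=np.array([[np.cos(yaw),-np.sin(yaw),0],[np.sin(yaw),np.cos(yaw),0],[0,0,1]]);C=np.array([.502,-.054,0])
toC=lambda p:Rc.T@(np.asarray(p)-C)
toW=lambda p:Rc@np.asarray(p)+C
def stat(o):
    T=R.from_rotvec(o["orientation"]).as_matrix()
    print("t",round(o["clock"],2),"tcp case mm",(toC(o["tcp_pos"])*1e3).round(1),"world",o["tcp_pos"].round(3),"F case",(Rc.T@o["contact_force"]).round(1),"w",round(o["grip_width"],4))
    print("tool axes in case (cols x,y,z)\n",(Rc.T@T).round(3)); print("j",o["joints"].round(2))
    return T
def togo(o,pc):  # shift in tool axes to case point (mm)
    T=R.from_rotvec(o["orientation"]).as_matrix(); d=toW(np.array(pc)/1e3)-o["tcp_pos"]; return (T.T@d*1e3).round(1)
E
python3 - <<'E'
from bench import r
from h import *
o=r.get_obs();T=stat(o)
for ax in((1,0,0),(-1,0,0)):  # want tool y=-z, tool z = +-case y or x
  for zax in ((0,1,0),(0,-1,0),(1,0,0),(-1,0,0)):
    y=np.array([0,0,-1.]);z=np.array(zax,float);G=Rc@np.stack([np.cross(y,z),y,z],1)
    print(zax,np.degrees(R.from_matrix(T.T@G).as_rotvec()).round(1))
  break
for x in(("flap hinge",(0,-.088,.045)),("cover hinge",(0,.1,.06))): print(x[0],toW(x[1]).round(3))
for n,p in(("cleaner",(.717,.022,0)),("flux",(.69,-.094,0)),("spool",(.684,-.2,0))):print(n,toC(p).round(3))
for n in("top","scene"):
  f=dict(np.load(n+"0.npz"));W=cloud(f);h=cv2.cvtColor(f["image"],cv2.COLOR_RGB2HSV);Q=(W-C)@Rc
  reg=(abs(Q[...,0])<.14)&(abs(Q[...,1])<.16)&(Q[...,2]>.03)&(Q[...,2]<.3)
  b=reg&(h[...,0]>110)&(h[...,0]<130)&(h[...,1]>150);a=reg&(h[...,0]>5)&(h[...,0]<20)&(h[...,1]>150)
  for k,m in(("cover",b),("flap",a)):
    q=Q[m];p=np.polyfit(q[:,2],q[:,1],1);print(n,k,"y=%.4f at z=.06, slope %.3f -> angle %.3f"%(np.polyval(p,.06),p[0],np.pi/2+np.arctan(p[0])*(1 if k=="cover" else -1)),q[:,0].min().round(3),q[:,0].max().round(3),q[:,2].max().round(3))
E
```

```text
t 0.1 tcp case mm [-202.7 -637.3  249.4] world [ 0.192 -0.647  0.249] F case [ 0.  -0.4  0.4] w 0.0854
tool axes in case (cols x,y,z)
 [[-0.895 -0.001  0.446]
 [-0.446  0.001 -0.895]
 [ 0.    -1.    -0.002]]
j [ 1.17  0.48  0.02  1.56 -0.01  1.11 -0.08]
(0, 1, 0) [ 0.000e+00 -1.535e+02 -1.000e-01]
(0, -1, 0) [ 0.1 26.5  0. ]
(1, 0, 0) [  0.1 -63.5  -0. ]
(-1, 0, 0) [1.000e-01 1.165e+02 1.000e-01]
flap hinge [ 0.487 -0.141  0.045]
cover hinge [0.519 0.044 0.06 ]
cleaner [0.199 0.112 0.   ]
flux [ 0.192 -0.007  0.   ]
spool [ 0.205 -0.112  0.   ]
top cover y=0.1004 at z=.06, slope 0.116 -> angle 1.686 -0.13 0.127 0.268
top flap y=-0.0833 at z=.06, slope 0.146 -> angle 1.425 -0.094 0.098 0.138
scene cover y=0.1071 at z=.06, slope 0.102 -> angle 1.672 -0.126 0.132 0.264
scene flap y=-0.0823 at z=.06, slope 0.183 -> angle 1.390 -0.1 0.101 0.135
```

jog_arm:
  motion:
    - [0,[0,0,0],[0,6.6,0]]
    - [0,[0,0,0],[0,6.6,0]]
    - [0,[0,0,0],[0,6.6,0]]
    - [0,[0,0,0],[0,6.7,0]]
    - [0,[-0.015,0,-0.03],[0,0,0]]
    - [0,[-0.015,0,-0.03],[0,0,0]]
    - [0,[-0.015,0,-0.03],[0,0,0]]
    - [0,[-0.015,0,-0.03],[0,0,0]]
    - [0,[-0.015,0,-0.03],[0,0,0]]
    - [0,[-0.015,0,-0.03],[0,0,0]]
  force: 20

```text
clock: 0.93
tcp_pos: [0.3126, -0.4837, 0.25]
orientation: [-0.185, -2.131, 2.13]
contact_force: [0.0, 0.0, -0.1]
grip_width: 0.0001
```

jog_arm:
  motion:
    - [0,[-0.015,0.01,-0.035],[0,0,0]]
    - [0,[-0.015,0.01,-0.035],[0,0,0]]
    - [0,[-0.015,0.01,-0.035],[0,0,0]]
    - [0,[-0.015,0.01,-0.035],[0,0,0]]
    - [0,[-0.015,0.01,-0.035],[0,0,0]]
    - [0,[-0.015,0.01,-0.035],[0,0,0]]
    - [0,[-0.015,0.01,-0.035],[0,0,0]]
    - [0,[0,0,0],[0,0,0]]

```text
clock: 1.6
tcp_pos: [0.4614, -0.2536, 0.1784]
orientation: [-0.173, -2.142, 2.131]
contact_force: [-0.3, -0.0, -0.1]
grip_width: 0.0
```

```bash
python3 - <<'E'
from bench import r
from h import *
o=r.get_obs();stat(o);print(togo(o,(0,-140,134)))
E
```

```text
t 1.6 tcp case mm [  -5.4 -203.6  178.4] world [ 0.461 -0.254  0.178] F case [-0.3 -0.1 -0.1] w 0.0
tool axes in case (cols x,y,z)
 [[-1.    -0.001  0.012]
 [-0.012  0.005 -1.   ]
 [ 0.001 -1.    -0.005]]
j [ 0.45  0.32 -0.08  1.97  0.03  0.85 -1.37]
[ -6.2  44.7 -63.3]
```

jog_arm:
  motion:
    - [0,[-0.002,0.014,-0.026],[0,0,0]]
    - [0,[-0.002,0.014,-0.026],[0,0,0]]
    - [0,[-0.002,0.014,-0.026],[0,0,0]]
    - [0,[0,-0.001,-0.015],[0,0,0]]
    - [0,[0,-0.001,-0.015],[0,0,0]]
    - [0,[0,0.002,-0.008],[0,0,0]]
    - [0,[0,0.002,-0.008],[0,0,0]]
    - [0,[0,0.003,-0.007],[0,0,0]]
    - [0,[0,0.003,-0.007],[0,0,0]]

```text
clock: 2.35
tcp_pos: [0.4876, -0.1278, 0.1302]
orientation: [-0.187, -2.129, 2.131]
contact_force: [-0.2, -1.3, 1.8]
grip_width: 0.0
```

```bash
cat > look.py <<'E'
import sys
from bench import r
from h import *
o=r.get_obs();stat(o)
for n in("top","scene"):
  f=r.grab_frame(n);cv2.imwrite(f"pics/{n}{sys.argv[1]}.png",f["image"][:,:,::-1])
  W=cloud(f);h=cv2.cvtColor(f["image"],cv2.COLOR_RGB2HSV);Q=(W-C)@Rc
  reg=(abs(Q[...,0])<.14)&(abs(Q[...,1])<.16)&(Q[...,2]>.03)&(Q[...,2]<.3)
  b=reg&(h[...,0]>110)&(h[...,0]<130)&(h[...,1]>150);a=reg&(h[...,0]>5)&(h[...,0]<20)&(h[...,1]>150)
  for k,m,(hy,hz) in(("cover",b,(.1,.06)),("flap",a,(-.088,.045))):
    q=Q[m]
    if len(q)<20: continue
    s=-1 if k=="cover" else 1
    c=q[:,1:].mean(0);u,_,vt=np.linalg.svd(q[:,1:]-c,full_matrices=False);d=vt[0]; d=d if d[1]>0 else -d
    print(n,k,len(q),"angle %.3f"%np.arctan2(d[1],s*d[0]),"z max/med",q[:,2].max().round(3),np.median(q[:,2]).round(3),"y",q[:,1].min().round(3),q[:,1].max().round(3))
E
python3 look.py 1
```

```text
t 2.35 tcp case mm [ -1.4 -75.2 130.2] world [ 0.488 -0.128  0.13 ] F case [ 0.  -1.3  1.8] w 0.0
tool axes in case (cols x,y,z)
 [[-1.     0.    -0.001]
 [ 0.001 -0.001 -1.   ]
 [-0.    -1.     0.001]]
j [ 0.23  0.36 -0.12  2.06  0.06  0.72 -1.67]
top cover 3092 angle 1.687 z max/med 0.268 0.215 y 0.103 0.13
top flap 719 angle 1.297 z max/med 0.26 0.106 y -0.092 -0.04
scene cover 495 angle 1.672 z max/med 0.264 0.219 y 0.105 0.132
scene flap 211 angle 1.174 z max/med 0.165 0.117 y -0.091 -0.036
```

View pics/scene1.png

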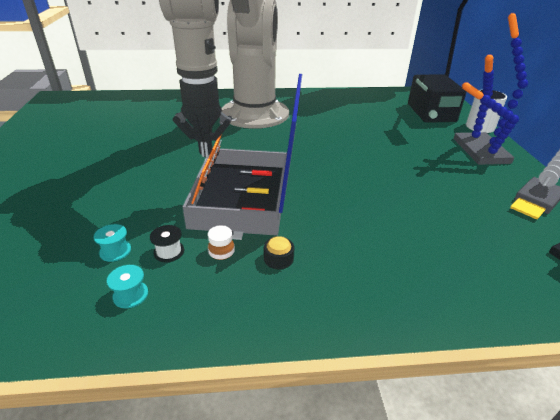

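The scene view shows the closed fingers at (205,150) behind the flap, which has begun to lean at (210,165). The force is about 2 N, as expected.

jog_arm:
  motion:
    - [0,[0,0.0044,-0.006],[0,0,0]]
    - [0,[0,0.0044,-0.006],[0,0,0]]
    - [0,[0,0.0055,-0.005],[0,0,0]]
    - [0,[0,0.0055,-0.005],[0,0,0]]
    - [0,[0,0.0064,-0.004],[0,0,0]]
    - [0,[0,0.0064,-0.004],[0,0,0]]
    - [0,[0,0.007,-0.003],[0,0,0]]
    - [0,[0,0.007,-0.003],[0,0,0]]
    - [0,[0,0,0],[0,0,0]]

```text
clock: 3.2
tcp_pos: [0.4929, -0.0909, 0.0821]
orientation: [-0.182, -2.13, 2.13]
contact_force: [0.2, -0.7, -0.3]
grip_width: 0.0002
```

```bash
python3 look.py 2
```

```text
t 3.2 tcp case mm [ -2.5 -37.9  82.1] world [ 0.493 -0.091  0.082] F case [ 0.3 -0.7 -0.3] w 0.0002
tool axes in case (cols x,y,z)
 [[-1.    -0.002  0.001]
 [-0.001  0.    -1.   ]
 [ 0.002 -1.    -0.   ]]
j [ 0.16  0.44 -0.12  2.09  0.09  0.62 -1.77]
top cover 3094 angle 1.687 z max/med 0.269 0.215 y 0.103 0.13
top flap 1809 angle 0.269 z max/med 0.2 0.066 y -0.087 0.007
scene cover 491 angle 1.671 z max/med 0.264 0.22 y 0.105 0.132
scene flap 1375 angle 0.274 z max/med 0.127 0.061 y -0.091 0.006
```

View pics/scene2.png

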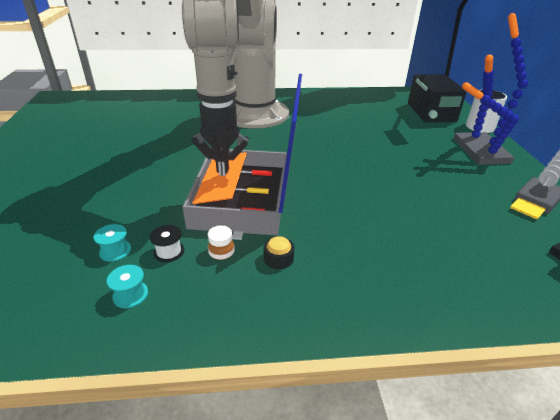

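The flap at (225,175) is now about 0.27 rad from flat. I'll finish pushing it down.

jog_arm:
  motion:
    - [0,[0,0.004,-0.004],[0,0,0]]
    - [0,[0,0.004,-0.003],[0,0,0]]
    - [0,[0,0.004,-0.001],[0,0,0]]
    - [0,[0,0.003,0],[0,0,0]]
    - [0,[0,0,0],[0,0,0]]
    - [0,[0,0,0],[0,0,0]]

```text
clock: 3.8
tcp_pos: [0.4949, -0.0838, 0.0685]
orientation: [-0.185, -2.13, 2.13]
contact_force: [1.3, -0.0, -0.4]
grip_width: 0.0002
```

```bash
python3 look.py 3
```

```text
t 3.8 tcp case mm [ -1.8 -30.6  68.5] world [ 0.495 -0.084  0.068] F case [ 1.3  0.2 -0.4] w 0.0002
tool axes in case (cols x,y,z)
 [[-1.    -0.001  0.   ]
 [-0.    -0.    -1.   ]
 [ 0.001 -1.     0.   ]]
j [ 0.14  0.46 -0.12  2.1   0.09  0.59 -1.79]
top cover 3085 angle 1.687 z max/med 0.268 0.214 y 0.103 0.13
top flap 613 angle 0.088 z max/med 0.294 0.05 y -0.086 0.017
scene cover 484 angle 1.671 z max/med 0.264 0.22 y 0.105 0.132
scene flap 1491 angle 0.023 z max/med 0.11 0.048 y -0.091 0.012
```

jog_arm:
  motion:
    - [0,[0,0.0015,0],[0,0,0]]
    - [0,[0,0.0015,0],[0,0,0]]
    - [0,[0,0,0],[0,0,0]]
    - [0,[0,0,0],[0,0,0]]

```text
clock: 4.23
tcp_pos: [0.4952, -0.084, 0.0678]
orientation: [-0.186, -2.13, 2.131]
contact_force: [-8.1, 0.6, 26.6]
grip_width: -0.0
```

```bash
python3 look.py 4
```

```text
t 4.23 tcp case mm [ -1.5 -30.8  67.8] world [ 0.495 -0.084  0.068] F case [-8.1 -0.8 26.6] w -0.0
tool axes in case (cols x,y,z)
 [[-1.  0. -0.]
 [ 0. -0. -1.]
 [-0. -1.  0.]]
j [ 0.14  0.46 -0.11  2.1   0.09  0.58 -1.79]
top cover 3084 angle 1.687 z max/med 0.268 0.214 y 0.103 0.13
top flap 613 angle 0.023 z max/med 0.136 0.05 y -0.086 0.01
scene cover 488 angle 1.671 z max/med 0.264 0.223 y 0.105 0.132
scene flap 1485 angle 0.029 z max/med 0.113 0.048 y -0.091 0.014
```

The flap is flat on its stop: reaction 27 N, TCP at 68 mm (49 + 19). Next I'll lift and cross over the top of the cover.

jog_arm:
  motion:
    - [0,[0,-0.01,0],[0,0,0]]
    - [0,[0,-0.03,0],[0,0,0]]
    - [0,[0,-0.035,0],[0,0,0]]
    - [0,[0,-0.035,0],[0,0,0]]
    - [0,[0,-0.035,0],[0,0,0]]
    - [0,[0,-0.035,0],[0,0,0]]
    - [0,[0,-0.035,0],[0,0,0]]
    - [0,[0,-0.035,0],[0,0,0]]
    - [0,[0,-0.03,0],[0,0,0]]
    - [0,[0,-0.02,0],[0,0,0]]

```text
clock: 5.17
tcp_pos: [0.4957, -0.0841, 0.3694]
orientation: [-0.191, -2.132, 2.133]
contact_force: [1.8, 0.4, -0.8]
grip_width: -0.0003
```

```bash
python3 look.py 5; python3 -c "
from bench import r
from h import *
print(togo(r.get_obs(),(10,200,365)))"
```

```text
t 5.17 tcp case mm [ -1.  -30.7 369.4] world [ 0.496 -0.084  0.369] F case [ 1.7  0.7 -0.8] w -0.0003
tool axes in case (cols x,y,z)
 [[-1.     0.004  0.   ]
 [-0.     0.    -1.   ]
 [-0.004 -1.    -0.   ]]
j [ 0.16  0.1  -0.13  1.79  0.01  1.25 -1.71]
top cover 3090 angle 1.687 z max/med 0.268 0.215 y 0.103 0.13
top flap 300 angle 3.138 z max/med 0.054 0.05 y -0.086 0.004
scene cover 471 angle 1.671 z max/med 0.264 0.226 y 0.105 0.132
scene flap 1862 angle 0.007 z max/med 0.051 0.048 y -0.091 0.006
[  -9.9    5.1 -230.6]
```

View pics/scene5.png

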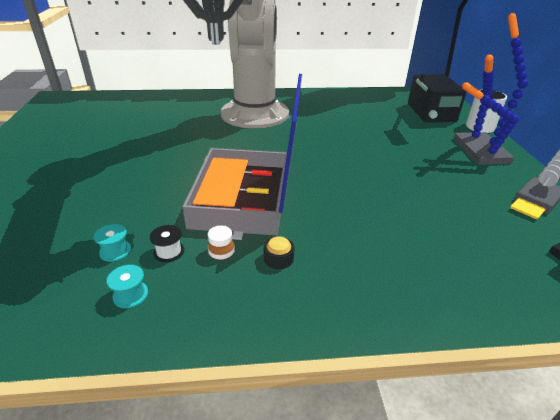

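The picture shows the flap flat in the case at (220,180), the cover still open at (292,140) and the spool, jar and cleaner unmoved. Now I'll cross over the cover.

jog_arm:
  motion:
    - [0,[-0.001,0,-0.026],[0,0,0]]
    - [0,[-0.001,0,-0.026],[0,0,0]]
    - [0,[-0.001,0,-0.026],[0,0,0]]
    - [0,[-0.001,0,-0.026],[0,0,0]]
    - [0,[-0.001,0,-0.026],[0,0,0]]
    - [0,[-0.001,0,-0.026],[0,0,0]]
    - [0,[-0.001,0,-0.026],[0,0,0]]
    - [0,[-0.001,0,-0.026],[0,0,0]]
    - [0,[-0.001,0,-0.026],[0,0,0]]
    - [0,[0,0,0],[0,0,0]]

```text
clock: 6.1
tcp_pos: [0.5436, 0.151, 0.3642]
orientation: [-0.175, -2.136, 2.131]
contact_force: [-0.5, 1.1, 0.5]
grip_width: -0.0001
```

```bash
python3 look.py 6; python3 -c "
from bench import r
from h import *
print(togo(r.get_obs(),(10,200,254)))"
```

```text
t 6.1 tcp case mm [  5.5 209.1 364.2] world [0.544 0.151 0.364] F case [-0.7  1.   0.5] w -0.0001
tool axes in case (cols x,y,z)
 [[-1.    -0.003  0.008]
 [-0.008  0.002 -1.   ]
 [ 0.003 -1.    -0.002]]
j [-0.13  0.23 -0.3   1.66  0.07  1.27 -2.18]
top cover 3084 angle 1.686 z max/med 0.268 0.214 y 0.103 0.13
top flap 186 angle 3.140 z max/med 0.053 0.05 y -0.086 0.004
scene cover 461 angle 1.671 z max/med 0.264 0.224 y 0.105 0.132
scene flap 1857 angle 0.006 z max/med 0.051 0.048 y -0.091 0.006
[ -3.6 110.3   3.9]
```

View pics/scene6.png

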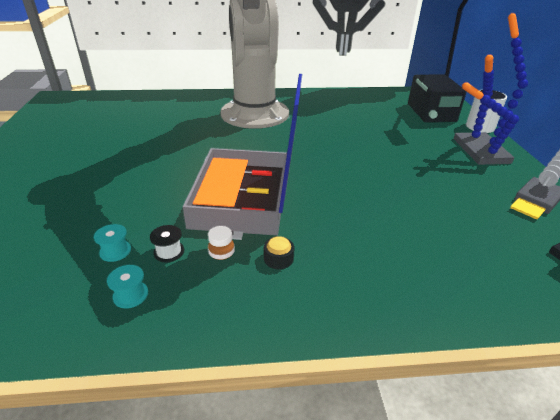

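The picture shows the gripper at (345,40), on the outer side of the cover. Next I'll descend and approach its outer face.

jog_arm:
  motion:
    - [0,[-0.002,0.026,0],[0,0,0]]
    - [0,[-0.002,0.026,0],[0,0,0]]
    - [0,[0,0.026,0],[0,0,0]]
    - [0,[0,0.026,0],[0,0,0]]
    - [0,[0,0,0.012],[0,0,0]]
    - [0,[0,0,0.012],[0,0,0]]
    - [0,[0,0,0.012],[0,0,0]]
    - [0,[0,0,0.01],[0,0,0]]
    - [0,[0,0,0],[0,0,0]]

```text
clock: 6.95
tcp_pos: [0.5411, 0.0951, 0.2634]
orientation: [-0.194, -2.128, 2.13]
contact_force: [-0.6, -0.4, -0.3]
grip_width: 0.0001
```

```bash
python3 look.py 7
```

```text
t 6.95 tcp case mm [ 12.7 153.7 263.4] world [0.541 0.095 0.263] F case [-0.5 -0.5 -0.3] w 0.0001
tool axes in case (cols x,y,z)
 [[-1.     0.003 -0.005]
 [ 0.005 -0.001 -1.   ]
 [-0.003 -1.     0.001]]
j [-0.06  0.27 -0.27  1.83  0.09  1.05 -2.12]
top cover 1510 angle 1.684 z max/med 0.268 0.196 y 0.103 0.13
top flap 3001 angle 3.140 z max/med 0.056 0.05 y -0.086 0.004
scene cover 447 angle 1.671 z max/med 0.264 0.218 y 0.105 0.132
scene flap 1863 angle 0.009 z max/med 0.051 0.048 y -0.091 0.006
```

View pics/scene7.png

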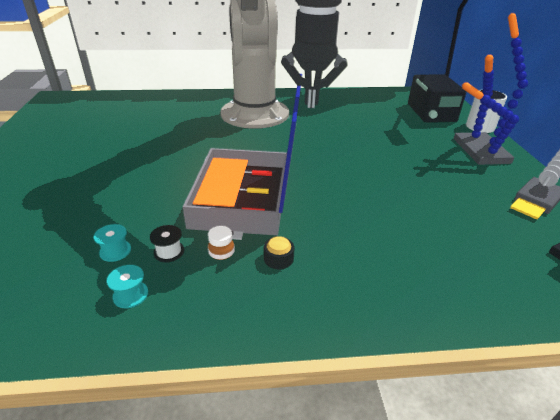

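View pics/top7.png

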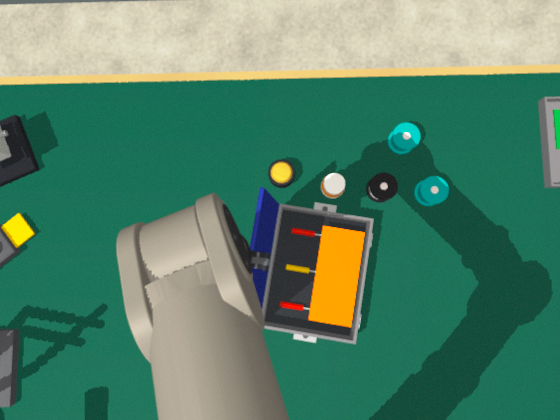

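The scene view shows the closed fingertips at (312,100), just right of the cover's top edge at about (297,95), with the knuckles higher. The top view agrees: flap flat, cover still open. I'll start the swing slowly.

jog_arm:
  motion:
    - [0,[0,0,0.012],[0,0,0]]
    - [0,[0,0,0.01],[0,0,0]]
    - [0,[0,0,0.008],[0,0,0]]
    - [0,[0,0.0035,0.0104],[0,0,0]]
    - [0,[0,0.0035,0.0104],[0,0,0]]
    - [0,[0,0.0035,0.0104],[0,0,0]]
    - [0,[0,0,0],[0,0,0]]

```text
clock: 7.63
tcp_pos: [0.5291, 0.0353, 0.2501]
orientation: [-0.187, -2.126, 2.13]
contact_force: [-0.4, -0.4, -0.9]
grip_width: 0.0001
```

```bash
python3 look.py 8
```

```text
t 7.63 tcp case mm [ 11.2  92.7 250.1] world [0.529 0.035 0.25 ] F case [-0.4 -0.5 -0.9] w 0.0001
tool axes in case (cols x,y,z)
 [[-1.    -0.001 -0.003]
 [ 0.003 -0.002 -1.   ]
 [ 0.001 -1.     0.002]]
j [ 0.02  0.25 -0.25  1.89  0.07  1.01 -2.  ]
top cover 252 angle 1.380 z max/med 0.267 0.237 y 0.067 0.109
top flap 3848 angle 3.140 z max/med 0.055 0.05 y -0.086 0.004
scene cover 1568 angle 1.392 z max/med 0.263 0.171 y 0.069 0.111
scene flap 1859 angle 0.007 z max/med 0.051 0.048 y -0.091 0.006
```

View pics/scene8.png

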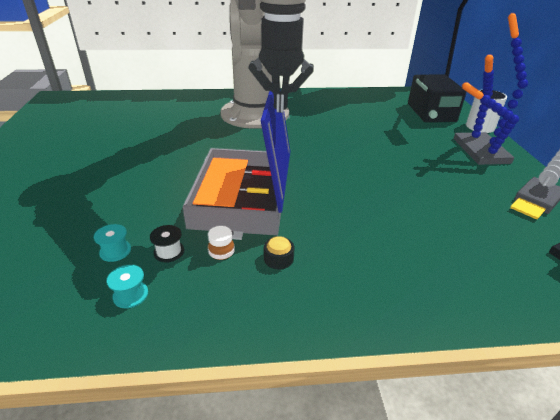

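The picture shows the cover at (275,140) leaning in, at 1.385 rad. That matches the planned arc, so I'll continue.

jog_arm:
  motion:
    - [0,[0,0.0017,0.0113],[0,0,0]]
    - [0,[0,0.0017,0.0113],[0,0,0]]
    - [0,[0,0.0017,0.0113],[0,0,0]]
    - [0,[0,0.0048,0.0106],[0,0,0]]
    - [0,[0,0.0048,0.0106],[0,0,0]]
    - [0,[0,0.0048,0.0106],[0,0,0]]
    - [0,[0,0.0068,0.0095],[0,0,0]]
    - [0,[0,0.0068,0.0095],[0,0,0]]
    - [0,[0,0.0068,0.0095],[0,0,0]]
    - [0,[0,0,0],[0,0,0]]

```text
clock: 8.57
tcp_pos: [0.5123, -0.0568, 0.2095]
orientation: [-0.186, -2.127, 2.129]
contact_force: [-0.6, -0.1, -0.2]
grip_width: 0.0001
```

```bash
python3 look.py 9
```

```text
t 8.57 tcp case mm [ 10.6  -0.9 209.5] world [ 0.512 -0.057  0.21 ] F case [-0.6 -0.2 -0.2] w 0.0001
tool axes in case (cols x,y,z)
 [[-1.    -0.002 -0.003]
 [ 0.003 -0.001 -1.   ]
 [ 0.002 -1.     0.001]]
j [ 0.15  0.27 -0.2   1.96  0.07  0.91 -1.82]
top cover 5751 angle 0.822 z max/med 0.283 0.122 y -0.036 0.107
top flap 111 angle 1.299 z max/med 0.21 0.05 y -0.085 -0.037
scene cover 3973 angle 0.822 z max/med 0.235 0.139 y -0.035 0.109
scene flap 1564 angle 3.140 z max/med 0.051 0.048 y -0.09 0.006
```

View pics/scene9.png

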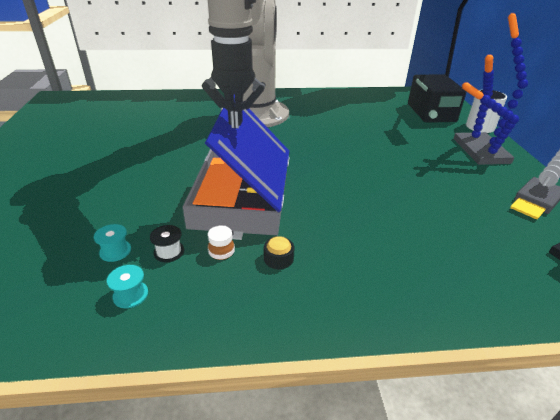

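The picture shows the cover at (250,155), 0.82 rad. I'll follow the arc further.

jog_arm:
  motion:
    - [0,[0,0.0083,0.0082],[0,0,0]]
    - [0,[0,0.0083,0.0082],[0,0,0]]
    - [0,[0,0.0083,0.0082],[0,0,0]]
    - [0,[0,0.01,0.006],[0,0,0]]
    - [0,[0,0.01,0.006],[0,0,0]]
    - [0,[0,0.01,0.006],[0,0,0]]
    - [0,[0,0.011,0.004],[0,0,0]]
    - [0,[0,0.011,0.004],[0,0,0]]
    - [0,[0,0.011,0.004],[0,0,0]]
    - [0,[0,0,0],[0,0,0]]

```text
clock: 9.5
tcp_pos: [0.5023, -0.1085, 0.1207]
orientation: [-0.182, -2.128, 2.128]
contact_force: [-1.0, -0.2, -0.7]
grip_width: -0.0
```

```bash
python3 look.py 10
```

```text
t 9.5 tcp case mm [  9.7 -53.6 120.7] world [ 0.502 -0.108  0.121] F case [-0.9 -0.4 -0.7] w -0.0
tool axes in case (cols x,y,z)
 [[-1.    -0.004 -0.001]
 [ 0.001 -0.    -1.   ]
 [ 0.004 -1.     0.   ]]
j [ 0.23  0.39 -0.16  2.04  0.09  0.72 -1.74]
top cover 9255 angle 0.202 z max/med 0.236 0.086 y -0.097 0.103
scene cover 4676 angle 0.203 z max/med 0.169 0.086 y -0.096 0.104
scene flap 296 angle 3.140 z max/med 0.051 0.048 y -0.085 0.005
```

jog_arm:
  motion:
    - [0,[0,0.008,0.001],[0,0,0]]
    - [0,[0,0.008,0.001],[0,0,0]]
    - [0,[0,0.007,0.001],[0,0,0]]
    - [0,[0,0.005,0.001],[0,0,0]]
    - [0,[0,0.004,0],[0,0,0]]
    - [0,[0,0.001,0],[0,0,0]]
    - [0,[0,0,0],[0,0,0]]
    - [0,[0,0,0],[0,0,0]]

```text
clock: 10.27
tcp_pos: [0.5029, -0.1116, 0.0902]
orientation: [-0.184, -2.13, 2.13]
contact_force: [0.5, 0.5, -0.5]
grip_width: 0.0002
```

```bash
python3 look.py 11
```

```text
t 10.27 tcp case mm [ 10.9 -56.6  90.2] world [ 0.503 -0.112  0.09 ] F case [ 0.4  0.6 -0.5] w 0.0002
tool axes in case (cols x,y,z)
 [[-1.    -0.001  0.   ]
 [-0.     0.    -1.   ]
 [ 0.001 -1.    -0.   ]]
j [ 0.22  0.44 -0.16  2.06  0.11  0.65 -1.75]
top cover 8993 angle 0.017 z max/med 0.204 0.07 y -0.102 0.102
scene cover 4487 angle 0.019 z max/med 0.15 0.068 y -0.101 0.103
```

jog_arm:
  motion:
    - [0,[0,0.0015,0],[0,0,0]]
    - [0,[0,0.0015,0],[0,0,0]]
    - [0,[0,0.001,0],[0,0,0]]
    - [0,[0,0,0],[0,0,0]]
    - [0,[0,0,0],[0,0,0]]

```text
clock: 10.78
tcp_pos: [0.5035, -0.1119, 0.087]
orientation: [-0.186, -2.13, 2.131]
contact_force: [-3.1, 0.7, 8.6]
grip_width: -0.0002
```

```bash
python3 look.py 12
```

```text
t 10.78 tcp case mm [ 11.5 -56.7  87. ] world [ 0.503 -0.112  0.087] F case [-3.2  0.1  8.6] w -0.0002
tool axes in case (cols x,y,z)
 [[-1.  0.  0.]
 [-0. -0. -1.]
 [-0. -1.  0.]]
j [ 0.22  0.45 -0.15  2.06  0.11  0.64 -1.75]
top cover 8948 angle 0.002 z max/med 0.207 0.069 y -0.102 0.102
scene cover 4461 angle 0.004 z max/med 0.148 0.067 y -0.101 0.103
```

The cover is on its stop: 8.6 N reaction, angle about 0.003 rad. I'll lift away now.

jog_arm:
  motion:
    - [0,[0,-0.005,0],[0,0,0]]
    - [0,[0,-0.015,0],[0,0,0]]
    - [0,[0,-0.03,0],[0,0,0]]
    - [0,[0,-0.03,0],[0,0,0]]
    - [0,[0,-0.03,0],[0,0,0]]
    - [0,[0,-0.03,0],[0,0,0]]
    - [0,[0,-0.02,0],[0,0,0]]
    - [0,[0,0,0],[0,0,0]]
    - [0,[0,0,0],[0,0,0]]
    - [0,[0,0,0],[0,0,0]]

```text
clock: 11.72
tcp_pos: [0.5028, -0.1117, 0.2457]
orientation: [-0.184, -2.13, 2.13]
contact_force: [-0.4, 0.7, -1.2]
grip_width: 0.0002
```

```bash
python3 look.py 13; python3 - <<'E'
from bench import r
from h import *
W=cloud(r.grab_frame("top"))
for nm,(u,v) in(("cleaner",(281,173)),("flux",(334,184)),("spool",(383,186))):
    w=W[v-20:v+21,u-20:u+21].reshape(-1,3);w=w[(w[:,2]>.035)&(w[:,0]>.65)];print(nm,np.median(w,0).round(3))
W=cloud(dict(np.load("top0.npz")))
for nm,(u,v) in(("cleaner",(281,173)),("flux",(334,184)),("spool",(383,186))):
    w=W[v-20:v+21,u-20:u+21].reshape(-1,3);w=w[(w[:,2]>.035)&(w[:,0]>.65)];print("start",nm,np.median(w,0).round(3))
E
```

```text
t 11.72 tcp case mm [ 10.8 -56.7 245.7] world [ 0.503 -0.112  0.246] F case [-0.5  0.7 -1.2] w 0.0002
tool axes in case (cols x,y,z)
 [[-1.    -0.001  0.   ]
 [-0.    -0.    -1.   ]
 [ 0.001 -1.     0.   ]]
j [ 0.25  0.23 -0.18  1.93  0.05  0.99 -1.69]
top cover 10098 angle 0.002 z max/med 0.297 0.069 y -0.102 0.102
scene cover 4923 angle 0.002 z max/med 0.07 0.067 y -0.101 0.103
cleaner [0.718 0.019 0.042]
flux [ 0.69  -0.093  0.051]
spool [ 0.684 -0.199  0.047]
start cleaner [0.718 0.02  0.043]
start flux [ 0.69  -0.094  0.051]
start spool [ 0.684 -0.2    0.047]
```

View pics/scene13.png

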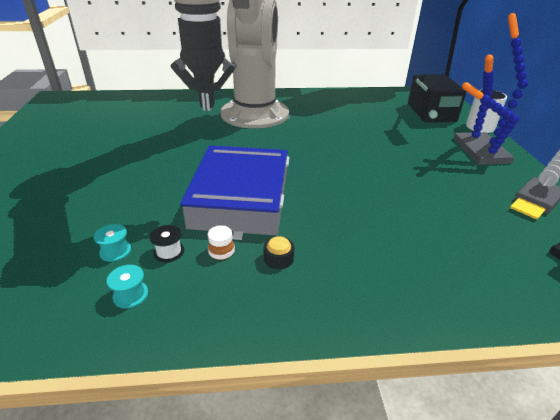

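The picture shows the cover shut flat at (238,175), the gripper clear at (205,100) and the loose items unmoved.

```bash
python3 -c "
from bench import r
print(r.hand_in())"
```

```text
the job is handed in; nothing more can be done
None
```

I packed up the case and handed the job in at about 12 s; the hand-in reports no verdict.

- **Flap:** I pushed it down first with the closed fingertips until it met its stop at about 27 N. Both cameras then put it within about 0.01 rad of flat, with the cover still open at about 1.68 rad.
- **Cover:** I swung it over along its arc at roughly 1 rad/s and pressed it onto the rim with about 9 N. After I lifted the arm away, both views read 0.002 rad, with its top face at 67–69 mm (68 mm expected when shut).
- **Loose items:** spool, jar and cleaner are within 1 mm of where they stood and upright.
- **Arm:** the gripper is well clear of everything.

No check failed. One top-view flap reading (0.088 rad) disagreed with the scene view (0.023 rad) while the flap was partly hidden under the gripper. Both agreed once I pressed further.

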